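# Shut the paper cassette and press the drive gear home in the printer

## Robot

A 7-joint arm with a two-finger parallel gripper is mounted at the origin on the work surface. World frame = base frame: x ahead of the robot, y to its left, z up, the work surface at z = 0. Lengths are in mm, angles in rad, forces in N, time in s.
With the tool pointing down it reaches from about 400 to 900 mm from the base axis. Payload 5.5 kg.
Tool frame: the origin (TCP) lies on the mounting face of the last link; the fingertips stand 178 mm ahead of it and the grasp point (between the pads) lies 159 mm ahead of it; z points along the fingers, y is the line along which they close (so a half turn about z gives the same grasp; the last joint's range is limited). The gripper opens to 92 mm and grips with 3 to 60 N. Pads are 19 mm wide; open, the fingers measure 130 mm over their backs; the gripper's body (75 mm by 190 mm) begins 47 mm behind the grasp point.
Start: joints at [1.495, 0.501, -0.427, 1.55, 0.221, 1.138, -0.21], TCP at [216.057, -613.038, 404.729] pointing down, gripper open.
Joint ranges: [-2.88, 2.88], [-0.31, 2.03], [-1.54, 1.56], [0.2, 2.42], [-1.41, 4.55], [0.19, 2.02], [-2.57, 2.57]. Speed limits (rad/s): [2.57, 2.57, 3.14, 3.14, 3.14, 3.14, 3.14].

## Interface

Orientations are given as [roll, pitch, yaw] about the fixed x, y, z axes, in that order (R = Rz(yaw) Ry(pitch) Rx(roll)).
In Python, from workcell import robot, kinematics, grab_frame, camera_info, order, sensors gives the robot as it stands. Calls block until the motion is done:
- robot.move_ptp(position, orientation): joint-space move of the TCP to a pose.
- robot.servo_line(position, orientation=None, rate=150, max_force=None): straight line of the TCP; orientation=None keeps the orientation; rate is the mean speed in mm/s. With max_force (N) it stops when the force on the tool has changed by that much, and returns True; else False.
- robot.move_joints(angles): joint-space move.
- robot.command_gripper(opening, force=None): opening from 0.0 (shut) to 1.0 (fully open); force is the grip in N (None keeps the last); returns when the fingers have stopped.
- robot.dwell(seconds).
- kinematics.inverse_kinematics(position, orientation): joint angles nearest the present ones, or None.
- grab_frame(name): name is "scene" or "top"; returns the picture (480x640x3 uint8, red, green, blue); there is no depth.
- camera_info(name): a dict with "intrinsics" (3x3 intrinsics, pixels), "distortion" ([k1, k2, p1, p2, k3] as OpenCV has them; the pictures are not rectified), "extrinsics" (4x4, takes a point from world to camera coordinates). Camera axes: x right, y down, z forward; pixel columns grow to the right and rows downward; lengths in mm; the calibration is good to about 2 mm. A picture is of the moment at which its call begins. camera_info takes no time and is no camera call.
A pose or a line that the arm cannot do raises robot.MotionError and nothing moves.
- order.job_done(): hands the job in; it is judged then, once.
Readings, each from a call of its own:
- sensors.get_time_s(): time.
- sensors.get_q(): joint angles.
- sensors.get_qvel(): joint speeds.
- sensors.get_joint_torque(): joint torques, N m.
- sensors.get_position(): TCP position.
- sensors.get_ee_rot(): TCP orientation.
- sensors.get_contact_force(): force on the tool from outside, world axes, zero at the start.
- sensors.get_wrist_torque(): the same for the moment, N m.
- sensors.get_finger_gap(): opening from 0.0 (shut) to 1.0 (fully open).
- sensors.get_grasp_force(): force on a finger pad.
Only numpy, scipy, OpenCV 4.12 (cv2) and the standard library are available. Lean on these libraries where they do the work, as an engineer would, in place of code of your own. Each camera call takes 0.05 s, during which the arm holds its last target. There are 200 camera calls.

## Task

The office printer's loaded paper cassette is still sticking out: first push it fully shut. Then take the large white gear by its square hub out of its stand, turn it until its cross-shaped stem meshes with the cross slot of the coupling on the printer's open deck, slide it fully home against the spring and keep it pressed down: the job finishes with the robot still holding the gear there, because the spring lifts it out if it is let go. Leave the small gear in its stand and the other things on the desk where they are.

Things in the scene. Friction and masses are not known exactly. Their poses are not given: they have to be found in the camera images.
- printer: the printer, grey and black, fixed to the desk: 380 mm wide (y), 260 mm deep (x). Its front faces -x and is 75 mm tall; the front 150 mm is a flat open deck 75 mm above the desk with a 14 mm higher rim along both sides, the rear 110 mm a black housing 150 mm tall. Origin under its centre, on the desk
- cassette_front (a point): centre of the outer (robot-side) face of the black paper cassette's front panel: upright, 250 mm wide, 54 mm tall (8 to 62 mm above the desk), 8 mm thick. Its x axis points into the printer, the way the cassette is pushed shut. Fully shut, this face still stands 45 mm proud of the printer's front
- cassette (a joint): how far the paper cassette stands open, m: 0 is fully shut (end stop), 0.08 fully open. Slides with about 3 N of friction and stays where it is left
- gear_hub (a point): centre of the square hub of the large white gear, 24 x 24 mm, 38 mm tall, its flats facing along x and y; z up. Grip it a few mm above this point. Under the hub: toothed disc 60 mm in diameter, 10 mm thick, its underside 29 mm below this point; then the stem, 26 mm long, a cross of two bars 24 mm long and 7 mm thick along x and y, narrower in the last 3 mm, tip 55 mm below this point
- gear: the same large gear as a whole (about 60 g), same axes, origin at the tip of its stem. It stands loosely, stem down, in the round hole of its stand, the disc resting on the stand's top
- stand_a: grey stand of the large gear, 70 x 70 mm, 34 mm tall, with a round hole 29 mm wide; fixed to the desk. Origin under its centre. The small gear's stand is alike
- coupling_mouth (a point): centre of the top face of the bare-metal octagonal coupling (40 mm across, 32 mm tall) on the left (+y) part of the printer's deck, 107 mm above the desk; z up. Its dark cross slot has arms along this point's x and y, 28 mm end to end, 9.5 mm wide; the gear fits at any quarter turn. The coupling itself stays put. Gear fully home: disc on this face, hub centre 29 mm above this point
- plunger (a joint): travel of the spring plunger inside the coupling's slot, m, growing downwards: 0 untouched (its top 14 mm below the coupling's top face), 0.012 with the gear fully home. It pushes back with about 4 N at 0 and 10 N at 0.012, and lifts the gear out again if it is let go
- small_gear: the spare small gear, white plastic: toothed disc 40 mm in diameter with a ROUND stem and a round 18 mm hub; stands in the other stand. Not wanted; leave it in its stand. Origin at the tip of its stem
- mug: white mug, 76 mm in diameter, 88 mm tall; leave alone. Origin under its centre
- flask: clear drinking bottle, 64 mm in diameter, 190 mm tall; leave alone. Origin under its centre
- stapler: black stapler with a steel top, 130 mm long, 50 mm tall; leave alone. Origin under its centre, x along its length
- eraser: white pencil eraser in a card sleeve, 46 x 22 mm, 13 mm tall; leave alone. Origin under its centre
- screwdriver: black-handled screwdriver 160 mm long lying on the desk; leave alone. x along its length
- tape: empty cardboard tape core, 90 mm in diameter, 45 mm tall; leave alone. Origin under its centre

How it is judged (in metres and radians):
On the way, in this order (a step that is already met when the one before it is completed fails the run):
1. the paper cassette is pushed fully shut (value of joint cassette below 0.004 m), for 0.2 s.
2. the large gear is meshed and fully home in the coupling, against the spring (z of gear_hub in the frame of coupling_mouth below 0.0315 m and horizontal distance between gear_hub and coupling_mouth below 0.004 m and angle between gear_hub's own z axis and vertical below 0.08 rad and value of joint plunger above 0.009 m), for 0.2 s.
At the end, for the whole second after the job is handed in: The cassette is within 4 mm of fully shut; the large gear stands upright (within 0.08 rad) in the coupling, centred within 4 mm and its disc within 2.5 mm of the coupling's face, the spring plunger pressed at least 9 mm; the fingers are still on the gear (over 2 N) and it is at rest (all of step 2 and value of joint cassette below 0.004 m and contact force between the fingers and gear above 2 N and linear speed of gear below 0.01 m/s); the arm keeps its last pose, push and grip.
It fails at once if the small gear is lifted out or knocked from its stand (moved over 20 mm) (distance of small_gear from where it was at the start of the episode above 0.02 m).
It fails at once if another thing on the desk is displaced by more than 40 mm (distance of any of mug, flask, stapler, eraser, screwdriver, tape from where it was at the start of the episode above 0.04 m).
It also fails if it takes over 69 s, if anything falls off the work surface, if the arm or the gripper's body presses on something with over 40 N, if the wrist force passes 120 N, or if a joint passes its speed limit or range.

## Working session

There is one attempt and no reset: what is moved stays moved. The work goes in short steps, each a Python script; the robot and the scene stay as the last script left them, time stands still between calls to the robot, and variables do not carry over. Pictures are saved under pics/ and viewed, at most 10 in all, crops included, and the job is handed in when it is done.

```bash
mkdir -p pics; ls
python3 - <<'E'
from workcell import *
import cv2
for n in("scene","top"):
    cv2.imwrite(f"pics/{n}0.png",grab_frame(n)[:,:,::-1]); c=camera_info(n); print(n,c)
E
```

```text
pics
scene {'intrinsics': array([[455.78939622,   0.        , 322.09386539],
       [  0.        , 455.78939622, 241.11102102],
       [  0.        ,   0.        ,   1.        ]]), 'distortion': array([-0.09197231,  0.        ,  0.        ,  0.        ,  0.        ]), 'extrinsics': array([[-8.62525979e-01,  5.05935998e-01,  8.81481402e-03,
         4.54757196e+02],
       [ 3.86244082e-01,  6.69527887e-01, -6.34466640e-01,
        -1.21311750e+02],
       [-3.26901277e-01, -5.43839290e-01, -7.72899982e-01,
         1.39162667e+03],
       [ 0.00000000e+00,  0.00000000e+00,  0.00000000e+00,
         1.00000000e+00]])}
top {'intrinsics': array([[460.70943039,   0.        , 321.2975833 ],
       [  0.        , 460.70943039, 240.52312778],
       [  0.        ,   0.        ,   1.        ]]), 'distortion': array([-0.10213854,  0.        ,  0.        ,  0.        ,  0.        ]), 'extrinsics': array([[ 3.01913851e-02, -9.99538181e-01,  3.45030612e-03,
        -4.60210382e+01],
       [-9.79432186e-01, -3.02726955e-02, -1.99489739e-01,
         5.30154449e+02],
       [ 1.99502061e-01,  2.64353066e-03, -9.79893841e-01,
         1.00442757e+03],
       [ 0.00000000e+00,  0.00000000e+00,  0.00000000e+00,
         1.00000000e+00]])}
```

View pics/scene0.png

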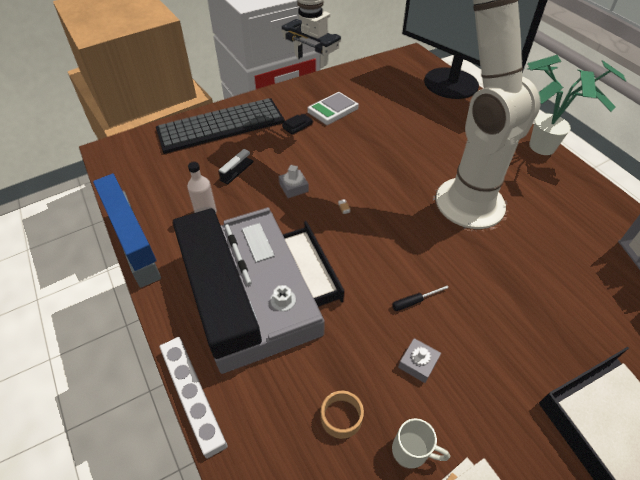

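View pics/top0.png

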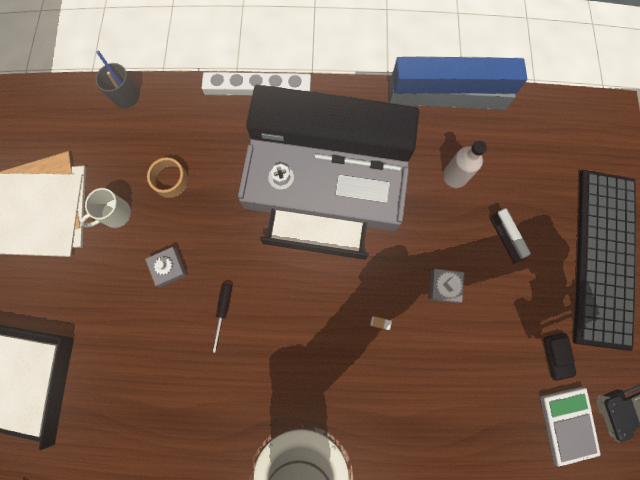

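The scene view shows the printer at about (250,285), with the cassette tray open toward the robot (front panel about (315,265)) and the coupling at (282,297). In the top view the coupling is at (281,176), the cassette's front panel runs (263,240)-(367,255), and the stands are at (165,266) and (447,286). I'll zoom in on the details.

Run:
```python
import cv2,numpy as np
t=cv2.imread("pics/top0.png");s=cv2.imread("pics/scene0.png")
def c(i,x,y,w,h,W,H,g=1):
    r=cv2.resize(i[y:y+h,x:x+w],(W,H),interpolation=cv2.INTER_CUBIC); return np.clip(r.astype(float)*g,0,255).astype(np.uint8)
a=np.hstack([c(t,422,261,50,50,400,300*4//3 if 0 else 300,2.2),c(t,256,151,50,50,400,300)])
b=np.hstack([c(s,268,157,50,50,400,300,1.3),c(t,140,241,50,50,400,300)])
cv2.imwrite("pics/crop1.png",np.vstack([a,b]))
cv2.imwrite("pics/crop2.png",c(t,230,130,200,150,800,600,1.3))
```

```text
(no output)
```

View pics/crop1.png

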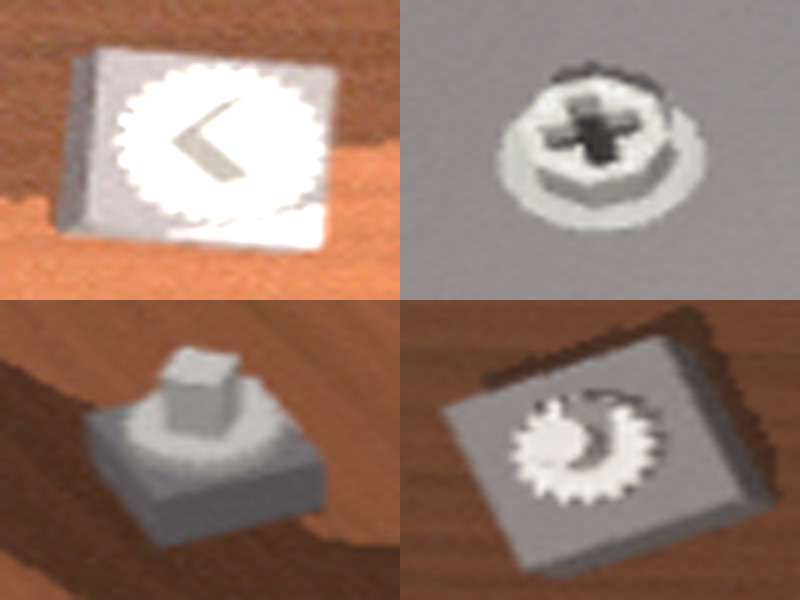

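View pics/crop2.png

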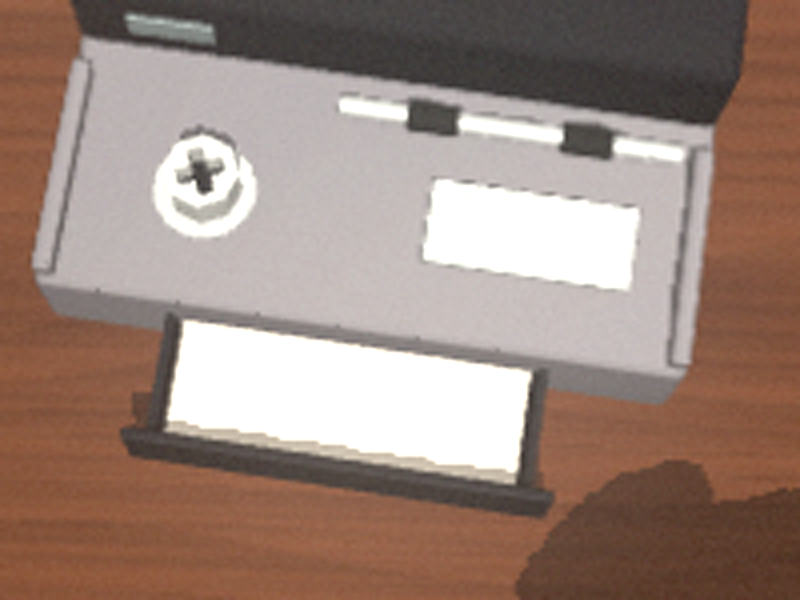

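The large gear is on the right-hand stand (447,286), its hub turned about 45° in the image. The small gear is on the left stand. The coupling's slot at (281,173) is tilted about 15° in the image. The tray's front panel runs from about (262,239) to (367,256).

```bash
cat > h.py <<'E'
import cv2,numpy as np
from workcell import *
def ray(n,px):
    c=camera_info(n);K,D,E=c['intrinsics'],c['distortion'],c['extrinsics']
    u=cv2.undistortPoints(np.float64(px).reshape(-1,1,2),K,D).reshape(-1,2)
    d=np.c_[u,np.ones(len(u))]@E[:3,:3]; return -E[:3,:3].T@E[:3,3],d
def onz(n,px,z):
    C,d=ray(n,px); return (C+d*((z-C[2])/d[:,2])[:,None])[:,:2]
def proj(n,p):
    c=camera_info(n);E=c['extrinsics']
    return cv2.projectPoints(np.float64(p).reshape(-1,1,3),cv2.Rodrigues(E[:3,:3])[0],E[:3,3],c['intrinsics'],np.float64(c['distortion']))[0].reshape(-1,2)
def rect(n,img,xy,z,half=40,s=8):
    """metric view of plane z; pixel = (x-x0)*s right, (y-y0)*s down"""
    g=(np.arange(2*half*s)/s)-half; X,Y=np.meshgrid(g+xy[0],g+xy[1])
    m=proj(n,np.c_[X.ravel(),Y.ravel(),np.full(X.size,z)]).reshape(*X.shape,2).astype(np.float32)
    return cv2.remap(img,m[...,0],m[...,1],cv2.INTER_CUBIC)
E
python3 - <<'E'
from h import *
t=cv2.imread("pics/top0.png");s=cv2.imread("pics/scene0.png")
# panel top edge outer corners z=62, printer deck front edge z=75
p=onz("top",[[230+127/4,130+440/4],[230+545/4,130+512/4]],62);print("panel",p)
d=onz("top",[[230+38/4,130+280/4],[230+688/4,130+372/4]],75);print("deck",d)
for q in(p,d):
    v=q[0]-q[1];print(np.hypot(*v),np.degrees(np.arctan2(-v[0],v[1])))
a=onz("top",[[281,173]],107)[0];b=onz("scene",[[282,292]],107)[0];print("coup",a,b)
# hub top at z=34+10+38? : disc underside at stand top 34 -> hub centre 63, top 82
g=onz("top",[[449,285]],82)[0];print("gear",g,onz("top",[[447,286]],34),"scene",onz("scene",[[293,170]],82))
E1=[rect("top",t,a,107,25,8),rect("scene",s,a,107,25,8)]
E2=[np.clip(rect("top",t,g,82,25,8)*2.,0,255).astype(np.uint8),rect("scene",s,g,82,25,8)]
m=np.vstack([np.hstack(E1),np.hstack(E2)]);m=cv2.resize(m,(600,600));cv2.imwrite("pics/rect.png",m)
E
```

```text
panel [[ 526.60262987  105.96014422]
 [ 492.376312   -132.74365494]]
deck [[ 616.10346543  160.85612243]
 [ 573.27525146 -212.16659381]]
241.14506955185715 -8.159686026117754
375.4733049737181 -6.549675810607891
coup [672.65839144  65.39633319] [675.77450469  68.30846719]
gear [ 433.89514777 -315.21874741] [[ 436.86404937 -323.92035966]] scene [[ 444.4673109  -313.76518524]]
```

View pics/rect.png

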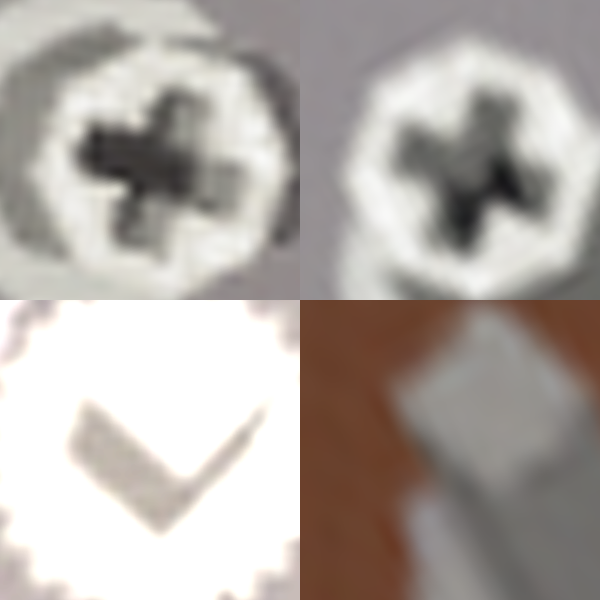

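The rectified tiles (6 px/mm, centre (150,150)) give:
- **Slot:** centre about (159,170) in the top view and (174,170) in the scene view, so roughly (675.3, 68.7) mm with yaw about 15.5°.
- **Hub:** top centre at (182,80) and (190,90), so roughly (440, -326) mm with yaw about 44.5°.

Next I'll push the cassette shut.

Run:
```python
from h import *
t=cv2.imread("pics/top0.png")
print("disc",onz("top",[[422+222/8,261+145/6]],44),"flask",onz("top",[[457,185]],0),"eraser",onz("top",[[381,323]],0))
pi=np.pi;yw=np.radians(-7);o=[pi,0,yw];d=np.array([np.cos(yw),np.sin(yw),0])
k=[kinematics.inverse_kinematics([*p],[pi,0,y]) for p,y in(((440,-5,480),yw),((440,-326,450),np.radians(44.5)),((440,-326,450),np.radians(-45.5)),((675,69,450),np.radians(15.5)),((675,69,450),np.radians(-74.5)))]
for a in k: print(a if a is None else np.round(a,2))
robot.command_gripper(0.0,20)
robot.move_ptp([440,-5,480],o); robot.servo_line([440,-5,208],o,rate=200)
p=np.array([440,-5,208]); 
print(robot.servo_line(list(p+d*150),o,rate=50,max_force=15),np.round(sensors.get_position(),1),np.round(sensors.get_contact_force(),1),sensors.get_time_s())
robot.dwell(.3)
cv2.imwrite("pics/shut.png",grab_frame("scene")[100:400,120:420,::-1])
```

```text
disc [[ 437.83824045 -327.6138858 ]] flask [[ 694.60070959 -365.19933518]] eraser [[ 349.46597162 -175.39232681]]
[ 1.12  0.1  -1.22  1.94  0.1   1.17 -1.83]
[ 1.16  0.31 -0.69  1.75  0.21  1.16 -0.39]
[ 0.92  0.27 -0.4   1.76  0.11  1.14 -1.88]
[ 0.5   0.71 -1.07  1.41  0.62  1.38 -1.87]
[-0.81  0.73  1.13  1.46 -0.67  1.37 -2.52]
True [539.4 -17.1 207.1] [ 0.4  0.4 -0.6] 7.2583
```

View pics/shut.png

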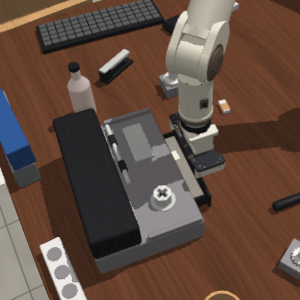

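The picture shows the gripper at the panel, around (195,170), with the tray nearly or fully in. I'll push again to confirm it's on the end stop.

Run:
```python
from h import *
yw=np.radians(-7);d=np.array([np.cos(yw),np.sin(yw),0])
p=np.array(sensors.get_position());o=[np.pi,0,yw]
print(robot.servo_line(list(p+d*40),o,rate=30,max_force=25),np.round(sensors.get_position(),1),np.round(sensors.get_contact_force(),1))
robot.dwell(.3);print(np.round(sensors.get_position(),1),np.round(sensors.get_contact_force(),1))
p=np.array(sensors.get_position());robot.servo_line(list(p-d*60),o,rate=200)
a=grab_frame("top")[130:280,230:430,::-1]
cv2.imwrite("pics/shut2.png",cv2.resize(a,None,fx=3,fy=3))
```

```text
True [541.2 -17.2 205.5] [-0.6 -0.2 -1. ]
[540.9 -17.3 205.3] [0.5 0.6 0.2]
```

View pics/shut2.png

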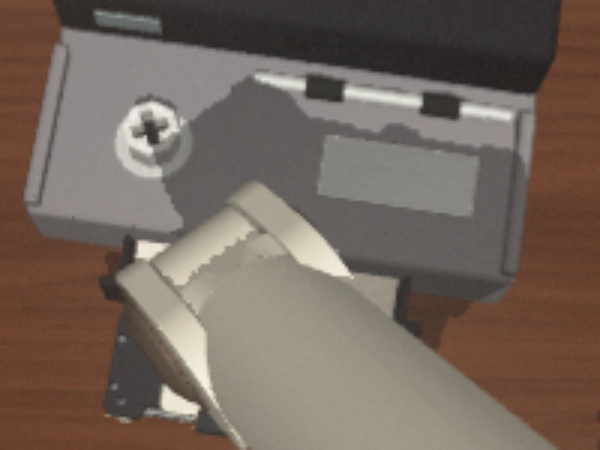

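The second push stopped 1.8 mm further on and at higher force, so that's the end stop. The panel at about (105,285) in the crop matches 45 mm proud. Now to grasp the gear.

Run:
```python
from h import *
pi=np.pi;o=[pi,0,np.radians(44.5)];g=(439.3,-326.5)
p=sensors.get_position();robot.servo_line([p[0],p[1],400],rate=250)
robot.command_gripper(0.75)
robot.move_ptp([*g,380],o)
t=grab_frame("top")[:,:,::-1]; cv2.imwrite("pics/topgear.png",t)
print(robot.servo_line([*g,159+67],o,rate=100,max_force=8),np.round(sensors.get_position(),1),np.round(sensors.get_ee_rot(),3))
robot.command_gripper(0.0,35)
print(sensors.get_finger_gap()*92,sensors.get_grasp_force(),np.round(sensors.get_contact_force(),1),np.round(sensors.get_position(),1),sensors.get_time_s())
a=cv2.resize(t[130:280,230:430],(533,400))
s=cv2.resize(grab_frame("scene")[130:230,220:340,::-1],(480//2,400//2))
s=cv2.copyMakeBorder(s,0,200,0,0,cv2.BORDER_CONSTANT);cv2.imwrite("pics/grasp.png",np.hstack([a,s]))
```

```text
False [ 439.5 -326.7  226.6] [ 3.141 -0.     0.777]
24.0397952665114 34.96981859207153 [ 1.  -0.9  1.3] [ 439.3 -326.5  226. ] 14.775
```

View pics/grasp.png

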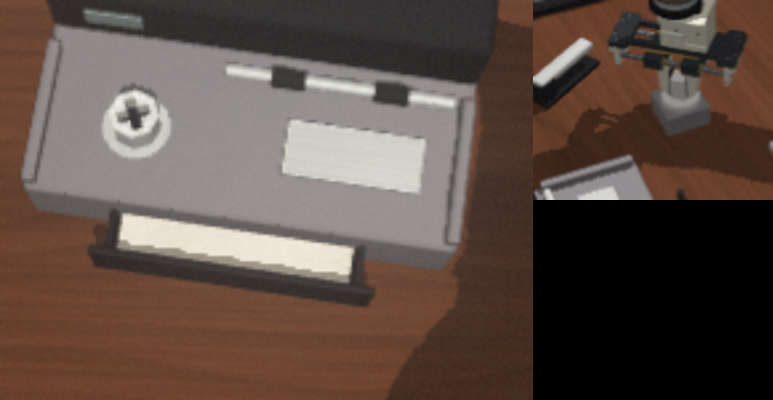

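The grip is on the flats (gap 24.04 mm) and the cassette looks shut, with the panel's outer edge from (93,255) to (370,300) in the crop. I'll check how far it stands proud, refine the slot estimate, then carry the gear over.

Run:
```python
from h import *
f=lambda x,y:[230+x/2.665,130+y/2.665]
P=onz("top",[f(92,254),f(371,296)],62);Q=onz("top",[f(25,183),f(447,250)],75)
v=(Q[0]-Q[1])/np.hypot(*(Q[0]-Q[1]));n=np.array([-v[1],v[0]]);print("proud",(P-Q[0])@n,"yaw",np.degrees(np.arctan2(-v[0],v[1])))
t=cv2.imread("pics/top0.png");s=cv2.imread("pics/scene0.png");c0=np.array([675.3,68.7])
for nme,i in(("top",t),("scene",s)):
    r=cv2.cvtColor(rect(nme,i,c0,107,17,10),cv2.COLOR_BGR2GRAY)
    yy,xx=np.mgrid[:340,:340];m=((r<np.percentile(r,90)*.8)&(np.hypot(xx-170,yy-170)<165)).astype(np.uint8)
    k,l,st,ce=cv2.connectedComponentsWithStats(m);j=l==l[170,170]
    if not l[170,170]: print("bad");continue
    y,x=np.nonzero(j);hull=cv2.convexHull(np.c_[x,y].astype(np.int32));(a,b),wh,an=cv2.minAreaRect(hull)
    z=(x-x.mean())+1j*(y-y.mean());z=z[abs(z)>80]
    print(nme,j.sum()/100,"(true 446)",c0+np.array([x.mean()-170,y.mean()-170])/10,c0+(np.array([a,b])-170)/10,np.array(wh)/10,np.degrees(np.angle((z**4/abs(z)**3).sum()))/4)
pi=np.pi;g=(439.3,-326.5)
robot.servo_line([*g,450],rate=200)
print(sensors.get_finger_gap()*92,sensors.get_contact_force(),np.round(sensors.get_position(),1))
robot.move_ptp([675,69,370],[pi,0,np.radians(15.5)])
robot.servo_line([675,69,159+107+59+8],rate=120)
print(np.round(sensors.get_position(),1),sensors.get_time_s())
T,S=[grab_frame(n)[:,:,::-1] for n in("top","scene")]
cv2.imwrite("pics/T2.png",T);cv2.imwrite("pics/S2.png",S)
cv2.imwrite("pics/hover.png",np.hstack([cv2.resize(I,(400,400),interpolation=cv2.INTER_CUBIC) for I in(T[135:215,240:320],S[255:335,242:322])]))
```

```text
proud [49.73247885 47.35673623] yaw -7.550454081728269
top 492.26 (true 446) [674.11408199  68.65532036] [674.46999969  68.98999939] [26.43032227 25.44645386] 18.466960053402495
scene 487.7 (true 446) [676.65868977  69.29055977] [676.71335449  69.28349304] [25.94210205 25.07695618] 18.64970681915562
23.639396279576765 [ 0.96495928  0.0760704  -0.70406511] [ 438.8 -326.5  448.8]
[674.9  68.3 332.5] 18.2583
```

View pics/hover.png

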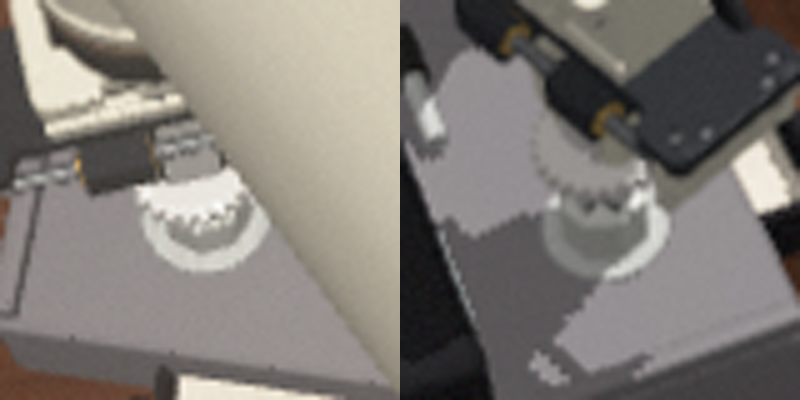

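Both views put the slot yaw at about 18.6° and its centre near (675.4, 69.0). In the hover picture the gear sits above the coupling, disc at (205,200) over the ring at (205,230). I'll insert it with a force-guarded search.

Run:
```python
from h import *
pi=np.pi;c=np.array([675.4,69.0]);o=[pi,0,np.radians(17.8)]
offs=[(0,0)]+[(1.4*np.cos(a),1.4*np.sin(a)) for a in np.arange(6)*pi/3]+[(2.8*np.cos(a),2.8*np.sin(a)) for a in np.arange(10)*pi/5]
robot.servo_line([*c,330],o,rate=100)
for d in offs:
    q=c+d
    robot.servo_line([*q,329],o,rate=60)
    hit=robot.servo_line([*q,314],o,rate=25,max_force=6)
    p=sensors.get_position();print(np.round(d,1),hit,np.round(p,1),np.round(sensors.get_contact_force(),1),round(sensors.get_time_s(),1))
    if p[2]<319: break
    if sensors.get_time_s()>40: break
```

```text
[0 0] False [675.3  68.6 313.7] [ 0.9 -2.  -1.6] 19.6
```

It meshed on the first try. Now I'll press it home.

Run:
```python
from h import *
robot.command_gripper(0.0,60)
p=sensors.get_position();print(np.round(p,1))
for z in(305,301,299,298):
    h=robot.servo_line([675.4,69.0,z],rate=25,max_force=25)
    robot.dwell(.3);print(z,h,np.round(sensors.get_position(),2),np.round(sensors.get_contact_force(),1),round(sensors.get_finger_gap()*92,2))
    if h: break
T,S=[grab_frame(n)[:,:,::-1] for n in("top","scene")]
cv2.imwrite("pics/home.png",np.hstack([cv2.resize(I,(400,400),interpolation=cv2.INTER_CUBIC) for I in(T[135:215,240:320],S[255:335,242:322])]))
```

```text
[675.3  68.6 313.9]
305 False [675.94  68.91 305.78] [ 0.6 -2.6  5.4] 23.43
301 False [675.94  68.91 302.  ] [-0.3 -3.   6.3] 23.53
299 False [675.96  68.92 300.32] [-0.6 -3.8  8.6] 23.67
298 False [675.97  68.97 299.61] [ 0.3 -4.3  9.2] 23.72
```

View pics/home.png

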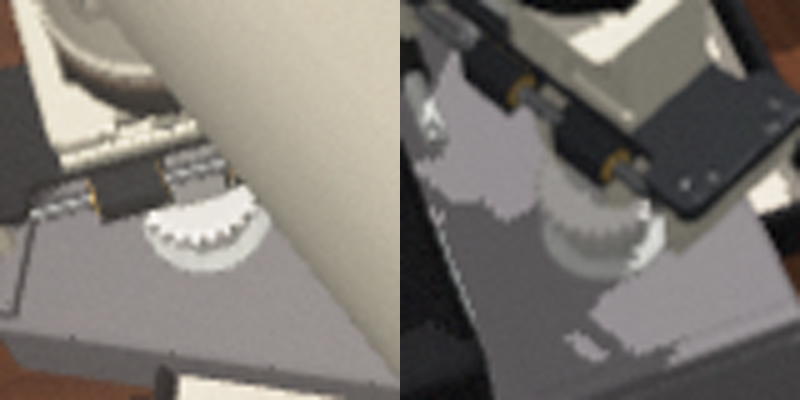

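The disc is now right down over the coupling, hiding its sides (about (205,225) left, (600,225) right). The force is about 9 N, so it's close to home. I'll keep pressing until it bottoms out.

Run:
```python
from h import *
for z in(297,296,295,294,293,292):
    h=robot.servo_line([675.4,69.0,z],rate=25,max_force=25)
    robot.dwell(.3);f=sensors.get_contact_force();print(z,h,np.round(sensors.get_position(),2),np.round(f,1),round(sensors.get_finger_gap()*92,2))
    if h or f[2]>20: break
robot.dwell(.5);print(np.round(sensors.get_position(),2),np.round(sensors.get_contact_force(),1),sensors.get_grasp_force(),np.round(sensors.get_ee_rot(),3),sensors.get_time_s())
```

```text
297 False [675.98  69.02 298.96] [-2.  -3.4 11.5] 23.9
296 False [675.99  69.12 298.93] [-3.6 -4.8 17.3] 23.5
295 False [675.98  69.22 298.85] [-5.2 -5.5 22.1] 23.57
[675.98  69.21 298.89] [-5.9 -5.  22.3] 59.976035356521606 [ 3.139e+00 -2.000e-03  3.100e-01] 24.5917
```

The gear is hard against the face at TCP z = 298.9 mm (299 expected), with about 22 N of push and 60 N of grip. Handing in.

```bash
python3 -c "
from workcell import *
print(order.job_done())"
```

```text
the job is handed in; nothing more can be done
None
```

I pushed the cassette onto its end stop and pressed the large gear fully home in the coupling, where the arm still holds it. I handed the job in at about 25 s; no verdict came back.

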